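# Find the salt tin by its weight

### The arm

A 7-joint arm with a two-finger parallel gripper is mounted at the origin on the work surface. World frame = base frame: x ahead of the robot, y to its left, z up, the work surface at z = 0. Lengths are in m, angles in rad, forces in N, time in s.
With the tool pointing down it reaches from about 0.4 to 0.85 m from the base axis. Payload 4.5 kg.
Tool frame: the origin (TCP) lies midway between the tips of the shut fingers; the grasp point (between the pads) lies 19 mm behind it; z points along the fingers, y is the line along which they close (so a half turn about z gives the same grasp; the last joint's range is limited). The gripper opens to 88 mm and grips with 3 to 60 N. Pads are 18 mm wide; open, the fingers measure 123 mm over their backs; the gripper's body (75 mm by 187 mm) begins 45 mm behind the grasp point.
Start: joints at [1.322, 0.689, -0.195, 1.565, 0.157, 0.902, -0.215], TCP at [0.174, -0.6, 0.239] pointing down, gripper open.
Joint ranges: [-3.01, 3.01], [-0.46, 2.08], [-1.47, 1.51], [0.13, 2.56], [-1, 4.14], [0.04, 2.09], [-2.66, 2.66]. Speed limits (rad/s): [2.57, 2.57, 3.14, 3.14, 3.14, 3.14, 3.14].

### API

Orientations are given as a unit quaternion [x, y, z, w].
In Python, from plant import sensors, eyes, finish_job gives the robot as it stands.
- The arm moves only by the tool send_rows, never from a script. Its argument "rows" is text: rows parted by semicolons, each of 4 numbers parted by spaces: the shift along the tool's x, y, z normalised to -1 to 1, where 1 is 30 cm, then the turn about the tool's z normalised to -1 to 1, where 1 is 2 pi rad. A call has 1 to 10 rows; each row is the pose to reach, as a shift and turn from the pose commanded when the call began, along the tool's axes at that moment, turning the shorter way round; what a row does not reach only later rows make up. A row lasts 1/12 s, in which the tool goes at most 41.7 mm and 7.16 degrees, less where a joint would pass 70% of its speed; a pose out of reach is approached as far as the arm can. A call with a number of a shift or a turn outside -1 to 1 is refused whole. A call with a gripper value outside its range is refused whole. "jaw" is the closure, from -1 (fully open) to 1 (shut), set as the call begins (left out, the last holds). The fingers move at their own pace and stop on an object; "force" is the grip in N (left out, the last holds). Time passes only in rows, so rows that repeat a pose let the fingers close. It gives the time, the measured TCP pose, the force, the opening and the grip force at its end, in the units of the state.
- sensors.get_state(): the state, without advancing time (a new reading comes with each control period).
- eyes.snapshot(name): name is "side" or "top" or "wrist"; returns (picture, depth): 400x640x3 uint8, red, green, blue; 400x640 float32, m along the optical axis (not along the pixel's ray), 0 where there is no reading.
- eyes.calibration(name): a dict with "fov_y" (degrees; the focal length in pixels is half the picture's height over the tangent of half this angle, whatever the lens; pixels are square), "cx", "cy" (the principal point, pixels), "dist_coeffs" ([k1, k2, p1, p2, k3] as OpenCV has them; the pictures are not rectified), "world_from_camera" (4x4, takes a point from camera to world coordinates). Camera axes: x right, y down, z forward; pixel columns grow to the right and rows downward; lengths in m; the calibration is good to about 2 mm. A picture is of the moment at which its call begins: read the wrist's pose just before it. calibration takes no time and is no camera call; for the wrist camera it gives the pose at the moment of the call.
- finish_job(): hands the job in; it is judged then, once.
The state is a dict: "clock": time; "q": joint angles; "qd": joint speeds; "joint_torque": joint torques, N m; "tool_pos": TCP position; "eef_rot": TCP orientation; "contact_force": force on the tool from outside, world axes, zero at the start; "moment": the same for the moment, N m; "opening": opening from 0.0 (shut) to 1.0 (fully open); "finger_force": force on a finger pad.
Only numpy, scipy, OpenCV 4.12 (cv2) and the standard library are available. Lean on these libraries where they do the work, as an engineer would, in place of code of your own. Each camera call takes 0.05 s, during which the arm holds its last target. There are 200 camera calls.

### The job

One of the four identical blue tins in the crate holds the block of rock salt for the tea and is much heavier than the other three, which are all but empty. Find it by lifting, and set it gently, upright, on the tray midway between the green cup and the glass sugar bowl. The other three tins must end up standing in the crate, and everything else stays where it is.

Things in the scene. Friction and masses are not known exactly. Their poses are not given: they have to be found in the camera images.
- tin_a: One of four identical closed square tins, blue with a brass-coloured lid fixed tight; 62 x 62 mm, 105 mm tall. Origin at the centre of its underside, z up through the lid, x and y square to its sides. Three of the four tins weigh 0.13 to 0.2 kg all told; the one with the salt block weighs 0.45 to 0.65 kg. Which one that is changes every time and nothing shows it from outside.
- tin_b: One of four identical closed square tins, blue with a brass-coloured lid fixed tight; 62 x 62 mm, 105 mm tall. Origin at the centre of its underside, z up through the lid, x and y square to its sides. Three of the four tins weigh 0.13 to 0.2 kg all told; the one with the salt block weighs 0.45 to 0.65 kg. Which one that is changes every time and nothing shows it from outside.
- tin_c: One of four identical closed square tins, blue with a brass-coloured lid fixed tight; 62 x 62 mm, 105 mm tall. Origin at the centre of its underside, z up through the lid, x and y square to its sides. Three of the four tins weigh 0.13 to 0.2 kg all told; the one with the salt block weighs 0.45 to 0.65 kg. Which one that is changes every time and nothing shows it from outside.
- tin_d: One of four identical closed square tins, blue with a brass-coloured lid fixed tight; 62 x 62 mm, 105 mm tall. Origin at the centre of its underside, z up through the lid, x and y square to its sides. Three of the four tins weigh 0.13 to 0.2 kg all told; the one with the salt block weighs 0.45 to 0.65 kg. Which one that is changes every time and nothing shows it from outside.
- crate: Fixed slatted wooden crate, open on top, 260 (x) x 375 (y) x 70 mm high, walls and floor 8 mm thick. Origin at the centre of its underside. Six things stand on its floor in a 2 (x) by 3 (y) pattern about 115 mm apart, in random order: the four tins, the jar and the mill.
- jar: Amber glass jar with a red cap standing in the crate, 60 mm across, 100 mm tall; origin at the centre of its underside. Not part of the job.
- mill: Turned dark wooden spice mill standing in the crate, 56 mm across, 110 mm tall; origin at the centre of its underside. Not part of the job.
- tray: Fixed stainless tray, 360 (x) x 400 (y) mm, floor 4 mm thick, rim 16 mm high. Origin at the centre of its underside.
- cup: Green ceramic cup on the tray, 76 mm across, 85 mm tall, with a pair of wooden chopsticks fixed in it that lean away from the sugar bowl and reach 225 mm high. Origin at the centre of its underside; its -y axis points at the sugar bowl, whose centre is 250 mm away.
- sugar_bowl: Glass sugar bowl on the tray, 92 mm across, 55 mm tall. Origin at the centre of its underside.
- butter_box: Fixed aluminium butter box with a latched lid at the far side of the tray, 83 x 123 x 57 mm high. Origin at the centre of its underside.
- scoop: Steel tea scoop lying diagonally at the tray's far right corner, 140 mm long, 16 mm high, handle towards its -x. Origin at the middle of its underside.

How it is judged:
By the outcome, as a careful person would: the job done as asked, in the order asked, and still so for the second after the job is handed in, with the robot touching nothing.
It also fails if it takes over 72 s, if anything falls off the work surface, if the arm or the gripper's body presses on something with over 40 N, if the wrist force passes 120 N, or if a joint passes its speed limit or range.

## Working session

There is one attempt and no reset: what is moved stays moved. The work goes in short steps, Python scripts to look and compute and a tool call to move; the robot and the scene stay as the last step left them, time stands still between calls to the robot, and variables do not carry over. Pictures are saved under pics/ and viewed, at most 10 in all, crops included, and the job is handed in when it is done.

Besides the shell and the picture viewer there is one more tool, called after "Emit:" in YAML: its name, and indented under it one key for each argument. send_rows: Moves the arm, as the interface text tells. Scaled input: -1 to 1 covers 30 cm each way for a shift and 2 pi rad each way for a turn. Its arguments: {"type":"object","properties":{"rows":{"type":"string"},"jaw":{"type":"number"},"force":{"type":"number"}},"required":["rows"]}

```bash
mkdir -p pics; ls
cat > h.py <<'E'
import numpy as np, cv2
from plant import sensors, eyes, finish_job
def K(c):
    f=200/np.tan(np.radians(c["fov_y"])/2)
    return np.array([[f,0,c["cx"]],[0,f,c["cy"]],[0,0,1.]])
def cloud(name):
    c=eyes.calibration(name); rgb,d=eyes.snapshot(name)
    v,u=np.mgrid[0:400,0:640]
    p=np.stack([u.ravel(),v.ravel()],1).astype(np.float64)
    n=cv2.undistortPoints(p[:,None],K(c),np.array(c["dist_coeffs"],float))[:,0].reshape(400,640,2)
    P=np.dstack([n*d[...,None],d]); T=np.array(c["world_from_camera"])
    W=P@T[:3,:3].T+T[:3,3]; W[d==0]=np.nan
    return rgb,d,W,c
E
python3 - <<'E'
from h import *
for n in("top","side"):
    rgb,d,W,c=cloud(n); cv2.imwrite(f"pics/{n}0.png",rgb[...,::-1]); np.savez(f"{n}0.npz",rgb=rgb,d=d,W=W)
    print(n,np.round(c["world_from_camera"],3).tolist(),c["fov_y"],c["dist_coeffs"])
s=sensors.get_state();print(s)
E
```

```text
pics
top [[-0.0, -0.995, 0.095, 0.467], [-1.0, 0.002, 0.021, -0.027], [-0.021, -0.095, -0.995, 0.999], [0.0, 0.0, 0.0, 1.0]] 54.778652340378265 [-0.08772535  0.          0.          0.          0.        ]
side [[-0.993, -0.085, 0.088, 0.467], [-0.121, 0.75, -0.65, 0.709], [-0.011, -0.656, -0.755, 0.929], [0.0, 0.0, 0.0, 1.0]] 43.393237860807716 [0.00531901 0.         0.         0.         0.        ]
{'clock': 0.1, 'q': array([ 1.32180681,  0.68991169, -0.19453197,  1.56620963,  0.15727863,
        0.90249697, -0.215098  ]), 'qd': array([-0.00125572, -0.00149288,  0.00073252, -0.00051863,  0.00131055,
        0.00114711, -0.00074507]), 'joint_torque': array([-3.07436072e-03, -5.28499067e+01, -1.27196476e+00, -1.53836346e+01,
       -5.27026970e-02,  1.97424597e-03,  4.97393034e-05]), 'tool_pos': array([ 0.17421264, -0.59965103,  0.2379914 ]), 'eef_rot': array([ 9.90015105e-01,  1.40958938e-01, -1.61005819e-04, -8.02422431e-04]), 'contact_force': array([-0.24563453, -0.51327386,  0.14512396]), 'moment': array([-0.00199193,  0.02451843,  0.03176047]), 'finger_force': 0.0, 'opening': 0.9992560816567934}
```

View pics/top0.png

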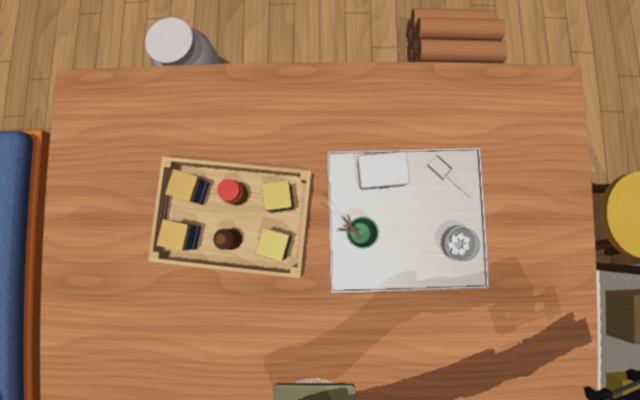

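View pics/side0.png

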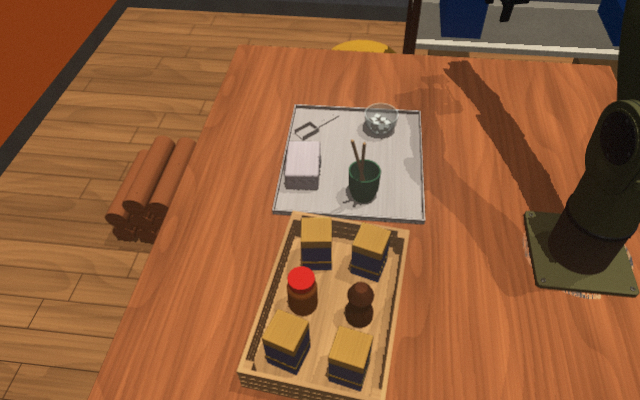

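The top view shows tins at about (181,186), (178,236), (277,195) and (273,243). The jar is at (230,190), the mill at (227,238), the cup at (362,232) with its chopsticks leaning left (+y), and the bowl at (460,242). The side view agrees.

```bash
cat > m.py <<'E'
from h import *
def tins(rgb,W,lo=.095,hi=.13):
    hsv=cv2.cvtColor(rgb,cv2.COLOR_RGB2HSV)
    m=((hsv[...,0]>18)&(hsv[...,0]<32)&(hsv[...,1]>90)&(W[...,2]>lo)&(W[...,2]<hi)).astype(np.uint8)
    m=cv2.morphologyEx(m,cv2.MORPH_OPEN,np.ones((3,3)))
    n,l,st,_=cv2.connectedComponentsWithStats(m)
    for i in range(1,n):
        if st[i,4]<60: continue
        p=W[l==i]; r=cv2.minAreaRect((p[:,:2]*1000).astype(np.float32))
        print("tin",np.round(r[0],1),np.round(r[1],1),"ang",round(r[2],1),"z",np.round(np.median(p[:,2]),4),"med",np.round(np.median(p[:,:2],0),4),st[i,4])
E
python3 - <<'E'
from m import *
for n in("top","side"):
    z=np.load(f"{n}0.npz");rgb,W=z["rgb"],z["W"];print(n);tins(rgb,W)
    def blob(name,m):
        p=W[m]; c,r=cv2.minEnclosingCircle((p[:,:2]*1000).astype(np.float32)); print(name,np.round(c,1),round(r,1),"z",np.round(np.percentile(p[:,2],[5,50,95]),3),len(p))
    h=cv2.cvtColor(rgb,cv2.COLOR_RGB2HSV);H,S,V=h[...,0],h[...,1],h[...,2]
    Z=W[...,2]
    blob("cap",((H<6)|(H>174))&(S>180)&(Z>.08)&(Z<.12)&(V>120))
    blob("cupgreen",(H>60)&(H<95)&(S>80)&(Z>.07)&(Z<.095)&(W[...,0]>.3)&(abs(W[...,1]+.1)<.2))
    x,y=W[...,0],W[...,1]
    blob("bowl",(Z>.03)&(Z<.075)&(abs(x-.45)<.1)&(y<-.27)&(y>-.45))
    blob("mill",(Z>.095)&(Z<.13)&(V<90)&(S>60)&(abs(x-.45)<.07)&(abs(y-.215)<.06)) if 0 else None
    if n=="top":
      for nm,(u,v) in dict(mill=(227,238),table=(300,330),trayf=(410,220),cratef=(255,215),rimTL=(165,161),rimTR=(308,172),rimBR=(301,273),rimBL=(153,259),tTL=(330,153),tTR=(478,151),tBR=(485,285),tBL=(333,290),bowl=(460,242),cup=(362,232),box=(382,170)).items(): print(nm,np.round(W[v,u],3))
      g=np.nanmax(np.where((abs(x-.47)<.06)&(abs(y+.08)<.1),Z,np.nan)); print("stick max z",g)
E
```

```text
top
tin [594.7 312.6] [63.5 63.3] ang 73.5 z 0.1139 med [0.5939 0.3119] 671
tin [570.8  86.5] [62.8 63.5] ang 7.0 z 0.1139 med [0.5696 0.0863] 750
tin [477.3 331. ] [64.1 64.2] ang 78.2 z 0.1137 med [0.4766 0.3295] 739
tin [456.8  95.3] [63.4 63.4] ang 74.5 z 0.1138 med [0.4567 0.0947] 770
cap [582.5 192.1] 22.9 z [0.083 0.101 0.109] 19
cupgreen [ 484.4 -114.5] 34.7 z [0.071 0.078 0.091] 58
bowl [ 454.2 -362.9] 47.4 z [0.032 0.048 0.061] 601
mill [0.47 0.2  0.11]
table [0.237 0.038 0.   ]
trayf [nan nan nan]
cratef [0.53  0.154 0.01 ]
rimTL [0.66  0.371 0.074]
rimTR [0.63  0.014 0.074]
rimBR [0.384 0.033 0.03 ]
rimBL [0.418 0.393 0.073]
tTL [ 0.69  -0.04   0.017]
tTR [ 0.696 -0.428  0.015]
tBR [ 0.349 -0.438  0.004]
tBL [ 0.339 -0.047  0.004]
bowl [ 0.459 -0.372  0.011]
cup [ 0.486 -0.121  0.011]
box [ 0.637 -0.167  0.063]
stick max z 0.2336293494305447
side
cap [585.2 201.1] 26.7 z [0.108 0.11  0.113] 512
cupgreen [ 520.6 -110.3] 0.0 z [0.093 0.093 0.093] 1
bowl [ 456.8 -363.5] 48.6 z [0.032 0.047 0.063] 718
```

```bash
cat >> m.py <<'E'
from scipy.spatial.transform import Rotation as R
from scipy.optimize import least_squares
def plan(*wps):
    """wps: (x,y,z,toolx_angle_deg) -> normalised rows from the present pose"""
    s=sensors.get_state(); Rt=R.from_quat(s["eef_rot"]).as_matrix(); p=s["tool_pos"]
    a0=np.degrees(np.arctan2(Rt[1,0],Rt[0,0]))
    for w in wps:
        sh=Rt.T@(np.array(w[:3])-p)/.3; t=-((w[3]-a0+180)%360-180)/360
        print("row",np.round(sh,3),round(t,4))
    print("a0",round(a0,2),"p",np.round(p,4),"t",s["clock"])
def circ(p):
    f=lambda q:np.hypot(p[:,0]-q[0],p[:,1]-q[1])-q[2]
    r=least_squares(f,[*p.mean(0)[:2],.04],loss="soft_l1",f_scale=.002); return np.round(r.x,4)
E
python3 - <<'E'
from m import *
for n in("top","side"):
    z=np.load(f"{n}0.npz");rgb,W=z["rgb"],z["W"];print(n);x,y,Z=W[...,0],W[...,1],W[...,2]
    m=((Z>.108)&(Z<.12)&(abs(x-.525)<.13)&(abs(y-.21)<.19)).astype(np.uint8)
    k,l,st,_=cv2.connectedComponentsWithStats(m)
    for i in range(1,k):
        if st[i,4]<100: continue
        p=W[l==i]; r=cv2.minAreaRect((p[:,:2]*1000).astype(np.float32)); print(np.round(r[0],1),np.round(r[1],1),round(r[2],1),np.median(p[:,2]).round(4))
    p=W[(Z>.078)&(Z<.092)&(np.hypot(x-.486,y+.118)<.05)]; print("cup",circ(p),len(p),np.median(p[:,2]))
    p=W[(Z>.045)&(Z<.065)&(np.hypot(x-.456,y+.363)<.06)]; print("bowl",circ(p),len(p))
    p=W[(Z<.03)&(np.hypot(x-.47,y+.24)<.05)]; print("tray z",len(p),np.median(p[:,2]) if len(p) else 0)
plan((.174,-.6,.33,16),(.40,-.45,.34,40),(.50,-.2,.36,70),(.457,.095,.3,74.5))
E
```

```text
top
[593.9 312.5] [64.1 63.6] 72.0 0.1138
[583.8 202.3] [51.2 46.5] 73.9 0.1094
[571.4  86.7] [63.5 63.5] 7.3 0.1139
[477.7 331.6] [65.1 64.3] 78.9 0.1137
[456.8  95.3] [63.2 63.5] 74.7 0.1138
[469.3 213.7] [34.7 31.2] 18.1 0.1155
cup [ 0.485  -0.115   0.0355] 175 0.08913258520720635
bowl [ 0.4546 -0.3609  0.0435] 327
tray z 1184 0.004469988679513537
side
[571.3  85.9] [61.8 66.8] 6.5 0.1155
[456.7  95. ] [65.4 63.3] 74.9 0.1155
[584.6 201.3] [49.8 51.7] 7.7 0.1105
[470.1 217.6] [32.6 35.9] 82.0 0.1156
[594.7 313.1] [64.5 63.5] 73.1 0.1143
[478.  331.6] [64.7 63.2] 78.0 0.1143
cup [ 0.4845 -0.1148  0.0353] 277 0.08642688062728654
bowl [ 0.4556 -0.3629  0.043 ] 391
tray z 460 0.006896668789727778
row [-0.001  0.    -0.307] 0.0006
row [ 0.862 -0.27  -0.34 ] -0.0661
row [ 1.415 -0.977 -0.405] -0.1494
row [ 1.551 -1.961 -0.204] -0.1619
a0 16.21 p [ 0.1742 -0.5997  0.238 ] t 0.1
```

Emit:
send_rows:
  rows: "0.86 -0.27 -0.34 -0.066;0.86 -0.27 -0.34 -0.066;0.86 -0.27 -0.34 -0.066;0.86 -0.27 -0.34 -0.066;0.86 -0.27 -0.34 -0.066;0.86 -0.27 -0.34 -0.066;0.86 -0.27 -0.34 -0.066;1 -0.45 -0.37 -0.09;1 -0.6 -0.4 -0.11;1 -0.73 -0.4 -0.13"
  jaw: -1
  force: 30

```text
clock: 0.93
tool_pos: [0.408, -0.3276, 0.3571]
eef_rot: [0.857, 0.515, 0.001, 0.0]
contact_force: [0.7, 0.3, 0.6]
opening: 0.998
finger_force: 0.0
```

Run:
```python
from m import *
plan((.47,-.1,.36,74.7),(.457,.0,.33,74.7),(.457,.095,.2,74.7))
```

```text
row [ 0.767 -0.174 -0.009] -0.0354
row [ 1.04  -0.369  0.091] -0.0354
row [ 1.319 -0.519  0.524] -0.0354
a0 61.97 p [ 0.408  -0.3276  0.3571] t 0.9333
```

Emit:
send_rows:
  rows: "0.77 -0.17 -0.01 -0.035;0.77 -0.17 -0.01 -0.035;0.77 -0.17 -0.01 -0.035;0.77 -0.17 -0.01 -0.035;0.77 -0.17 -0.01 -0.035;0.77 -0.17 -0.01 -0.035;1 -0.34 0.08 -0.035;1 -0.34 0.08 -0.035;1 -0.34 0.08 -0.035;1 -0.34 0.08 -0.035"

```text
clock: 1.77
tool_pos: [0.4585, -0.015, 0.3323]
eef_rot: [0.796, 0.605, -0.001, -0.001]
contact_force: [-0.3, -0.5, -0.1]
opening: 1.0
finger_force: 0.0
```

Run:
```python
from m import *
plan((.4568,.0952,.2,74.7),(.4568,.0952,.078,74.7))
```

```text
row [ 0.352 -0.103  0.441] -0.0007
row [ 0.352 -0.102  0.848] -0.0007
a0 74.45 p [ 0.4585 -0.015   0.3323] t 1.7667
```

Emit:
send_rows:
  rows: "0.352 -0.103 0.2 -0.001;0.352 -0.103 0.2 -0.001;0.352 -0.103 0.3 -0.001;0.352 -0.103 0.44 -0.001;0.352 -0.103 0.55 -0.001;0.352 -0.103 0.65 -0.001;0.352 -0.103 0.74 -0.001;0.352 -0.103 0.8 -0.001;0.352 -0.103 0.83 -0.001;0.352 -0.103 0.847 -0.001"

```text
clock: 2.6
tool_pos: [0.4593, 0.0899, 0.0772]
eef_rot: [0.797, 0.604, -0.001, 0.001]
contact_force: [-0.6, 1.1, -0.1]
opening: 0.998
finger_force: 0.0
```

Emit:
send_rows:
  rows: "0 0 0 0;0 0 0 0;0 0 0 0;0 0 0 0;0 0 0 0;0 0 0 0"
  jaw: 1
  force: 30

```text
clock: 3.1
tool_pos: [0.459, 0.092, 0.0794]
eef_rot: [0.797, 0.605, 0.0, 0.0]
contact_force: [-1.2, 0.3, 5.7]
opening: 0.704
finger_force: 29.7
```

Emit:
send_rows:
  rows: "0 0 -0.04 0;0 0 -0.08 0;0 0 -0.12 0;0 0 -0.12 0;0 0 -0.12 0;0 0 -0.12 0"

```text
clock: 3.6
tool_pos: [0.4588, 0.0919, 0.1144]
eef_rot: [0.797, 0.605, -0.0, 0.0]
contact_force: [0.0, -0.6, -2.1]
opening: 0.702
finger_force: 29.7
```

Run:
```python
from m import *
s=sensors.get_state();print(s["tool_pos"],s["contact_force"],s["moment"],s["joint_torque"])
```

```text
[0.45884891 0.09189944 0.11437135] [ 0.04444953 -0.63909479 -2.09519459] [-0.04978112 -0.05735511  0.0490924 ] [ 1.41334212e-01 -4.56717610e+01 -2.30938442e+00 -6.13289058e+00
 -1.24005089e-02 -8.09290912e-02  2.02042529e-04]
```

Emit:
send_rows:
  rows: "0 0 0.04 0;0 0 0.08 0;0 0 0.1 0;0 0 0.11 0;0 0 0.118 0;0 0 0.118 0;0 0 0.118 0"

```text
clock: 4.18
tool_pos: [0.4589, 0.0922, 0.0794]
eef_rot: [0.796, 0.605, 0.0, 0.0]
contact_force: [-0.1, 0.1, -2.1]
opening: 0.704
finger_force: 29.8
```

Emit:
send_rows:
  rows: "0 0 0 0;0 0 0 0;0 0 0 0;0 0 -0.08 0;0 0 -0.18 0;0 0 -0.3 0;0 0 -0.42 0;0 0 -0.42 0"
  jaw: -1

```text
clock: 4.85
tool_pos: [0.4621, 0.0934, 0.2108]
eef_rot: [0.797, 0.604, 0.005, 0.002]
contact_force: [0.3, 0.4, -0.8]
opening: 0.998
finger_force: 0.0
```

Run:
```python
from m import *
plan((.571,.0863,.2,97),(.571,.0863,.078,97))
```

```text
row [0.075 0.356 0.04 ] -0.0629
row [0.072 0.352 0.446] -0.0629
a0 74.37 p [0.4621 0.0934 0.2108] t 4.85
```

Emit:
send_rows:
  rows: "0.073 0.354 0 -0.063;0.073 0.354 0 -0.063;0.073 0.354 0 -0.063;0.073 0.354 0.08 -0.063;0.073 0.354 0.16 -0.063;0.073 0.354 0.24 -0.063;0.073 0.354 0.32 -0.063;0.073 0.354 0.39 -0.063;0.073 0.354 0.43 -0.063;0.073 0.354 0.446 -0.063"

```text
clock: 5.68
tool_pos: [0.5659, 0.0841, 0.0696]
eef_rot: [0.662, 0.75, -0.001, -0.001]
contact_force: [0.6, 0.4, 0.1]
opening: 0.998
finger_force: 0.0
```

Emit:
send_rows:
  rows: "0 0 0 0;0 0 0 0;0 0 0 0;0 0 0 0;0 0 0 0;0 0 0 0"
  jaw: 1

```text
clock: 6.18
tool_pos: [0.5697, 0.0852, 0.0732]
eef_rot: [0.662, 0.749, 0.002, 0.002]
contact_force: [4.0, -0.2, 7.1]
opening: 0.698
finger_force: 30.0
```

Emit:
send_rows:
  rows: "0 0 -0.04 0;0 0 -0.08 0;0 0 -0.12 0;0 0 -0.12 0;0 0 -0.12 0;0 0 -0.12 0"

```text
clock: 6.68
tool_pos: [0.5665, 0.0843, 0.1073]
eef_rot: [0.662, 0.749, -0.001, -0.0]
contact_force: [0.5, -0.1, -5.7]
opening: 0.7
finger_force: 30.0
```

Emit:
send_rows:
  rows: "0 0 -0.12 0;0 0 -0.25 0;0 0 -0.38 0;0 0 -0.51 0;0 0 -0.64 0;0 0 -0.77 0;0 0 -0.83 0;0 0 -0.83 0"
  force: 40

```text
clock: 7.35
tool_pos: [0.5687, 0.0859, 0.3606]
eef_rot: [0.662, 0.749, 0.003, 0.002]
contact_force: [0.6, 0.9, -5.5]
opening: 0.703
finger_force: 40.0
```

Run:
```python
from m import *
plan((.52,-.07,.36,83),(.47,-.20,.36,83))
s=sensors.get_state();print(s["contact_force"],s["opening"])
```

```text
row [-0.496 -0.225 -0.   ] 0.0391
row [-0.905 -0.444 -0.003] 0.0391
a0 97.08 p [0.5687 0.0859 0.3606] t 7.35
[ 0.60318572  0.90338474 -5.53799095] 0.7026976404822571
```

Weight is confirmed (5.5 N): this is the salt tin. I'll carry it over high, at moderate speed.

Emit:
send_rows:
  rows: "-0.09 -0.04 0 0.008;-0.2 -0.09 0 0.016;-0.31 -0.15 0 0.024;-0.42 -0.2 0 0.032;-0.53 -0.25 0 0.039;-0.64 -0.3 0 0.039;-0.75 -0.36 0 0.039;-0.84 -0.41 0 0.039;-0.9 -0.44 0 0.039;-0.9 -0.44 0 0.039"

```text
clock: 8.18
tool_pos: [0.465, -0.206, 0.3532]
eef_rot: [0.752, 0.659, -0.004, -0.002]
contact_force: [-0.6, -0.1, -4.4]
opening: 0.698
finger_force: 40.0
```

Run:
```python
from m import *
plan((.470,-.2385,.2,83),(.470,-.2385,.085,83))
```

```text
row [-0.103  0.035  0.511] -0.0013
row [-0.102  0.038  0.894] -0.0013
a0 82.52 p [ 0.465  -0.206   0.3532] t 8.1833
```

Emit:
send_rows:
  rows: "-0.1 0.03 0.05 0;-0.1 0.03 0.16 0;-0.1 0.03 0.28 0;-0.1 0.03 0.4 0;-0.1 0.03 0.52 0;-0.1 0.03 0.63 0;-0.1 0.03 0.71 0;-0.1 0.03 0.77 0;-0.1 0.03 0.8 0;-0.1 0.03 0.8 0"

```text
clock: 9.02
tool_pos: [0.4723, -0.2292, 0.1135]
eef_rot: [0.748, 0.663, -0.002, -0.003]
contact_force: [1.0, -0.4, -4.6]
opening: 0.698
finger_force: 40.0
```

Emit:
send_rows:
  rows: "0 0 0 0;0 0 0 0;0 0 0 0;0 0 0 0"

```text
clock: 9.35
tool_pos: [0.4754, -0.2307, 0.1176]
eef_rot: [0.749, 0.663, 0.0, 0.001]
contact_force: [1.1, -0.1, -5.4]
opening: 0.698
finger_force: 40.0
```

Run:
```python
from m import *
plan((.470,-.2385,.085,83),(.470,-.2385,.0695,83))
for n in("top","side"):
    rgb,d,W,c=cloud(n); cv2.imwrite(f"pics/{n}1.png",rgb[...,::-1])
    x,y,Z=W[...,0],W[...,1],W[...,2]
    blue=(rgb[...,2].astype(int)>rgb[...,0]*1.3)&(abs(x-.47)<.08)&(abs(y+.24)<.06)&(Z>.02)&(Z<.17)
    if blue.sum()>20: print(n,blue.sum(),np.nanmin(Z[blue]),np.nanmax(Z[blue]),np.median(W[blue],0))
```

```text
row [-0.028 -0.015  0.109] 0.0001
row [-0.028 -0.015  0.16 ] 0.0001
a0 83.04 p [ 0.4754 -0.2307  0.1176] t 9.35
top 49 0.10526057268410627 0.13085323550468242 [ 0.47892582 -0.19710765  0.11854905]
side 245 0.05393589855895198 0.13466492042212308 [ 0.47426517 -0.19987728  0.10694155]
```

View pics/side1.png

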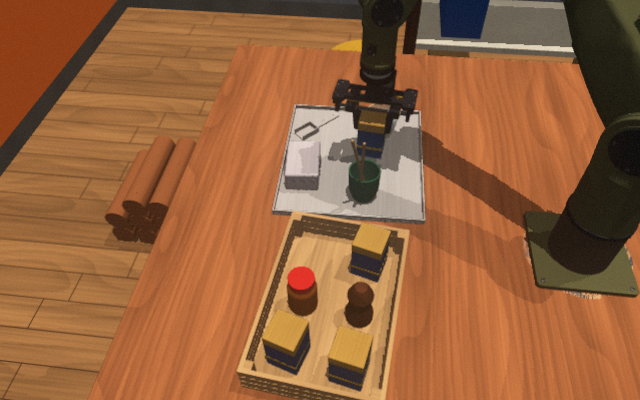

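The tin hangs upright at about (371,135), clear of the cup and chopsticks. The other tins are standing in the crate. I'll lower it now.

Emit:
send_rows:
  rows: "-0.015 -0.008 0.03 0;-0.028 -0.015 0.06 0;-0.028 -0.015 0.09 0;-0.028 -0.015 0.12 0;-0.028 -0.015 0.135 0;-0.028 -0.015 0.145 0;-0.028 -0.015 0.145 0;-0.028 -0.015 0.145 0;-0.028 -0.015 0.145 0"

```text
clock: 10.2
tool_pos: [0.4696, -0.2382, 0.0733]
eef_rot: [0.749, 0.663, 0.0, 0.0]
contact_force: [-0.8, -0.4, -5.6]
opening: 0.695
finger_force: 40.0
```

Run:
```python
from m import *
plan((.470,-.2385,.0695,83))
print(sensors.get_state()["contact_force"])
```

```text
row [-0.001  0.001  0.013] 0.0002
a0 83.06 p [ 0.4696 -0.2382  0.0733] t 10.2
[-0.79842217 -0.40872732 -5.62224931]
```

Emit:
send_rows:
  rows: "0 0 0.004 0;0 0 0.007 0;0 0 0.01 0;0 0 0.012 0;0 0 0.013 0;0 0 0.013 0;0 0 0.013 0;0 0 0.013 0"

```text
clock: 10.87
tool_pos: [0.4692, -0.2383, 0.0692]
eef_rot: [0.749, 0.663, -0.0, 0.0]
contact_force: [0.1, -0.2, -3.9]
opening: 0.702
finger_force: 40.0
```

Part of the load is now on the tray. I'll go about 1 mm further.

Emit:
send_rows:
  rows: "0 0 0.001 0;0 0 0.002 0;0 0 0.003 0;0 0 0.003 0;0 0 0.003 0"

```text
clock: 11.28
tool_pos: [0.4692, -0.2384, 0.069]
eef_rot: [0.749, 0.663, -0.0, 0.0]
contact_force: [-1.6, -0.9, 5.9]
opening: 0.701
finger_force: 39.9
```

Emit:
send_rows:
  rows: "0 0 0 0;0 0 0 0;0 0 0 0;0 0 0 0;0 0 0 0"
  jaw: -1

```text
clock: 11.7
tool_pos: [0.4694, -0.2382, 0.0683]
eef_rot: [0.749, 0.663, 0.0, 0.0]
contact_force: [-0.3, 0.4, 0.0]
opening: 0.996
finger_force: 0.0
```

Emit:
send_rows:
  rows: "0 0 -0.04 0;0 0 -0.12 0;0 0 -0.25 0;0 0 -0.38 0;0 0 -0.5 0;0 0 -0.63 0;0 0 -0.75 0;-0.1 -0.1 -0.83 0;-0.2 -0.2 -0.83 0;-0.3 -0.3 -0.83 0"

```text
clock: 12.53
tool_pos: [0.3755, -0.3125, 0.3191]
eef_rot: [0.748, 0.664, 0.0, 0.002]
contact_force: [-0.3, -0.9, -0.3]
opening: 1.004
finger_force: 0.0
```

Emit:
send_rows:
  rows: "-0.13 0 0 0;-0.26 0 0 0;-0.39 0.1 0 0;-0.5 0.2 0 0;-0.6 0.3 0 0;-0.7 0.4 0 0;-0.7 0.4 0 0;-0.7 0.4 0 0;-0.7 0.4 0 0"

```text
clock: 13.28
tool_pos: [0.4689, -0.5343, 0.3161]
eef_rot: [0.749, 0.663, 0.0, -0.001]
contact_force: [-0.2, 1.3, -0.0]
opening: 1.005
finger_force: 0.0
```

Run:
```python
from m import *
print(sensors.get_state()["contact_force"])
for n in("top","side"):
    rgb,d,W,c=cloud(n); cv2.imwrite(f"pics/{n}2.png",rgb[...,::-1]); x,y,Z=W[...,0],W[...,1],W[...,2]
    m=((Z>.1)&(Z<.12)&(abs(x-.525)<.15)&(y>-.32)&(y<.4)).astype(np.uint8)
    k,l,st,_=cv2.connectedComponentsWithStats(m)
    print(n)
    for i in range(1,k):
        if st[i,4]<100: continue
        p=W[l==i]; r=cv2.minAreaRect((p[:,:2]*1000).astype(np.float32)); print(np.round(r[0],1),np.round(r[1],1),round(r[2],1),np.median(p[:,2]).round(4))
    p=W[(Z>.078)&(Z<.092)&(np.hypot(x-.486,y+.118)<.05)]; print("cup",circ(p))
    p=W[(Z>.045)&(Z<.065)&(np.hypot(x-.456,y+.363)<.06)]; print("bowl",circ(p))
```

```text
[-0.21888231  1.32184367 -0.04401041]
top
[593.8 312.8] [64.4 63.4] 72.0 0.1137
[584.  202.6] [50.8 50.3] 43.1 0.1084
[477.5 331.4] [64.4 64.4] 77.4 0.1137
[ 469.9 -236.3] [64.9 63.2] 83.1 0.1096
[457.6  95.4] [63.2 63.1] 74.4 0.1138
[469.  213.2] [39.7 40.4] 0.2 0.1115
cup [ 0.4851 -0.115   0.0355]
bowl [ 0.4547 -0.3609  0.0436]
side
[ 470.  -236.4] [68.  63.1] 83.3 0.1115
[457.4  95.3] [66.  63.5] 74.5 0.1154
[585.1 201.8] [52.2 52.7] 56.7 0.1102
[469.4 217.9] [42.9 38.2] 1.3 0.1112
[595.1 313.7] [64.7 64.1] 72.9 0.1141
[477.8 331.1] [64.5 62.9] 78.2 0.1142
cup [ 0.4844 -0.1149  0.0355]
bowl [ 0.4553 -0.363   0.043 ]
```

View pics/side2.png

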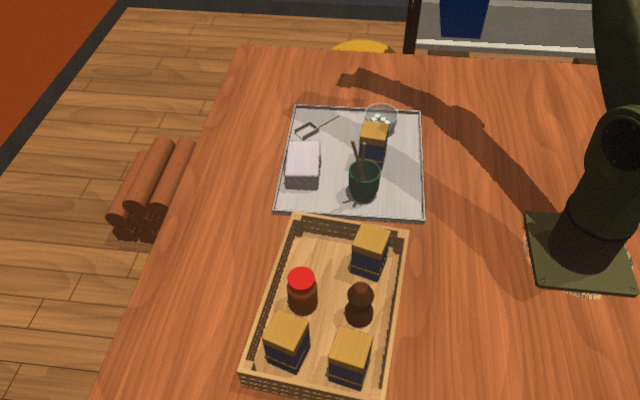

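The salt tin stands upright at about (372,140), within about 2 mm of the measured midpoint. The other tins, jar, mill, cup and bowl are where they were, and the gripper is clear.

```bash
python3 -c "
from plant import finish_job
print(finish_job())"
```

```text
the job is handed in; nothing more can be done
None
```

The salt tin, which pulled about 5.6 N when lifted, stands upright on the tray about 2 mm from the midpoint between the cup and the sugar bowl; the other three tins are standing in the crate, and the job is handed in at about 13 s on the robot's clock.

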